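Stack the studio's sorting trays in alternating steps

TASK

Stack the two loose long trays on the stuck-down bottom tray in alternating steps, each resting level on the rims of the one below and in line with it. First the tray with the end pocket: it covers the long compartment of the bottom tray and leaves the eraser's pocket open, its own pocket sticking out at the other end; then the long tray without a divider on top, stepped back the other way so that it leaves that second pocket open. Leave the narrow tray where it is.

Things in the scene. Friction and masses are not known exactly. Their poses are not given: they have to be found in the camera images.
- bottom_tray_mid (a point): centre (24 mm above the table) of the bottom tray: open wooden tray, 150 long x 56 wide x 48 mm high, walls 5 mm, fixed to the table. x along its length, y across, z up. A 4 mm cross divider, as high as the rim, at x = +35 mm; from it to the +x end (brass frame outside) is the pocket with an eraser. A like tray with its end over the divider has its centre at x = -40 mm.
- middle_tray_mid (a point): centre (half-way up) of the loose middle tray: same size, flat underside, about 0.15 kg, same divider at x = +35 mm, same brass frame and an empty pocket at its +x end; x along its length, z up. It starts with its pocket end to the right, the bottom tray's is to the left, so it needs no half turn. Grasp it across its 56 mm width.
- top_tray_mid (a point): centre (half-way up) of the loose top tray: wooden tray, 150 x 56 x 48 mm, about 0.14 kg, flat underside, with no divider and no brass frame; x along its length (either way round will do), z up. It can be grasped across its 56 mm width.
- narrow_tray_mid (a point): centre (half-way up) of the narrow tray, a bystander: wooden tray without divider, only 110 x 40 x 48 mm, too narrow to rest on the rims of the others; x along its length, z up.
Not all that is in view belongs to the job. Leave any green look-alike of the part that bears middle_tray_mid alone.

How it is judged:
By the outcome, as a careful person would: the job done as asked, in the order asked, and still so for the second after the job is handed in, with the robot touching nothing.
It also fails if it takes over 59 s, if anything falls off the work surface, if the arm or the gripper's body presses on something with over 40 N, if the wrist force passes 120 N, or if a joint passes its speed limit or range.

ROBOT

A 6-joint arm with a two-finger parallel gripper is mounted at the origin on the work surface; the furniture and walls round the work are solid. World frame = base frame: x ahead of the robot, y to its left, z up, the work surface at z = 0. Lengths are in mm, angles in rad, forces in N, time in s.
With the tool pointing down it reaches from about 275 to 750 mm from the base axis. Payload 10.2 kg.
Tool frame: the origin (TCP) lies at the very end of the fingers, on their centre line; the grasp point (between the pads) lies 19 mm behind it; z points along the fingers, y is the line along which they close (so a half turn about z gives the same grasp; the last joint's range is limited). The gripper opens to 85 mm and grips with 20 to 120 N. Pads are 22 mm wide; open, the fingers measure 114 mm over their backs; the gripper's body (76 mm by 85 mm) begins 54 mm behind the grasp point. The pads swing forward as they close: fully open they stand 13 mm farther back than shut.
Start: joints at [-1.548, 0.313, 1.498, -0, 1.331, -0.223], TCP at [127.736, -509.229, 231.294] pointing down, gripper open.
Joint ranges: [-2.94, 2.94], [-0.97, 2.17], [0.19, 2.56], [-1.23, 4.37], [0.02, 3.11], [-2.88, 2.88]. Speed limits (rad/s): [2.39, 2.39, 3.01, 3.14, 3.14, 3.14].

INTERFACE

Orientations are given as a unit quaternion [w, x, y, z].
In Python, from rig import ctrl, optics gives the robot as it stands. The module is installed in compiled form; this text tells all that it offers.
- The arm moves only by the shell command python3 -m handwheel 'ROWS' [FORCE]. ROWS is JSON, a list that holds one entry, the list of rows, each a list of 5 numbers: the gripper command: -1 is fully open, 1 is shut, values between are in proportion, then the shift along the world's x, y, z in units of 50 mm (1.0 is 50 mm), then the turn about the world's z in units of 8 degrees (1.0 is 8 degrees). In form: [[[gripper, tx, ty, tz, twist], ...]]. A call has 1 to 10 rows; each row shifts and turns the commanded pose from where the row before left it; what a row does not reach is not made up. A row lasts 1/10 s, in which the tool goes at most 50 mm and 8.59 degrees, less where a joint would pass 70% of its speed; a pose out of reach is approached as far as the arm can. A call is refused whole if a number of a shift passes 1 or a number of a turn 1, either way. A call with a gripper value outside its range is refused whole. The fingers move at their own pace and stop on an object; FORCE is the grip in N (left out, the last holds). Time passes only in rows, so rows that do not move let the fingers close. It gives the time, the measured TCP pose, the force, the opening and the grip force at its end, in the units of the state.
- ctrl.sense(): the state, without advancing time (a new reading comes with each control period).
- optics.capture(name): name is "side" or "top" or "wrist"; returns a dict with "img" (384x512x3 uint8, blue, green, red), "K" (3x3 intrinsics, pixels), "R" (3x3) and "t" (3): a world point X has camera coordinates R X + t. Camera axes: x right, y down, z forward; pixel columns grow to the right and rows downward; lengths in mm; the calibration is good to about 2 mm. A picture is of the moment at which its call begins. There is no depth.
- ctrl.finish_job(): hands the job in; it is judged then, once.
The state is a dict: "time_s": time; "joints": joint angles; "dq": joint speeds; "tau": joint torques, N m; "eef_pos": TCP position; "ee_rot": TCP orientation; "force": force on the tool from outside, world axes, zero at the start; "wrist_torque": the same for the moment, N m; "grip_width": opening from 0.0 (shut) to 1.0 (fully open); "grip_force": force on a finger pad.
Only numpy, scipy, OpenCV 4.12 (cv2) and the standard library are available. Lean on these libraries where they do the work, as an engineer would, in place of code of your own. Each camera call takes 0.05 s, during which the arm holds its last target. There are 200 camera calls.

## Working session

There is one attempt and no reset: what is moved stays moved. The work goes in short steps, Python scripts to look and compute and a shell command to move; the robot and the scene stay as the last step left them, time stands still between calls to the robot, and variables do not carry over. Pictures are saved under pics/ and viewed, at most 10 in all, crops included, and the job is handed in when it is done.

```bash
mkdir -p pics; python3 - <<'E'
from rig import ctrl, optics
import cv2, pickle
d={}
for n in ("top","side"):
    c=optics.capture(n); d[n]=c; cv2.imwrite(f"pics/{n}0.png",cv2.resize(c["img"],(800,600),interpolation=cv2.INTER_CUBIC))
    print(n,c["K"],c["R"],c["t"])
pickle.dump(d,open("c0.pkl","wb"))
s=ctrl.sense();print(s)
E
```

```text
top [[384.98755911   0.         262.75645516]
 [  0.         384.98755911 189.05496847]
 [  0.           0.           1.        ]] [[ 0.01366151 -0.99987523 -0.00793026]
 [-0.9962072  -0.01292894 -0.08604682]
 [ 0.08593356  0.00907571 -0.99625953]] [ -62.01106928  455.02204477 1033.26436301]
side [[432.58775932   0.         255.81221304]
 [  0.         432.58775932 190.36466326]
 [  0.           0.           1.        ]] [[-8.89104482e-01 -4.57704235e-01 -2.30246776e-04]
 [-1.73641038e-01  3.37768385e-01 -9.25073677e-01]
 [ 4.23487910e-01 -8.22447172e-01 -3.79787624e-01]] [ 384.85846858  162.99835687 1014.44727792]
{'time_s': 0.1, 'joints': array([-1.54838020e+00,  3.13373309e-01,  1.49836392e+00,  3.74471867e-05,
        1.33097533e+00, -2.23400621e-01]), 'dq': array([ 0.00047951, -0.00108836, -0.00297369, -0.00012076, -0.00099527,
       -0.00061822]), 'tau': array([ 2.61078450e-03, -4.12896788e+01, -2.60143089e+01, -1.58432717e-04,
        3.00679079e-03,  1.20591366e-05]), 'eef_pos': array([ 127.75000368, -508.98971244,  230.80184941]), 'ee_rot': array([-5.55307463e-04,  9.92456660e-01,  1.22594713e-01,  7.42701584e-05]), 'force': array([-0.84475097,  0.18388393,  0.17676985]), 'wrist_torque': array([-0.01713755,  0.01906362, -0.01590257]), 'grip_force': 0.0, 'grip_width': 0.9982323882440512}
```

View pics/top0.png

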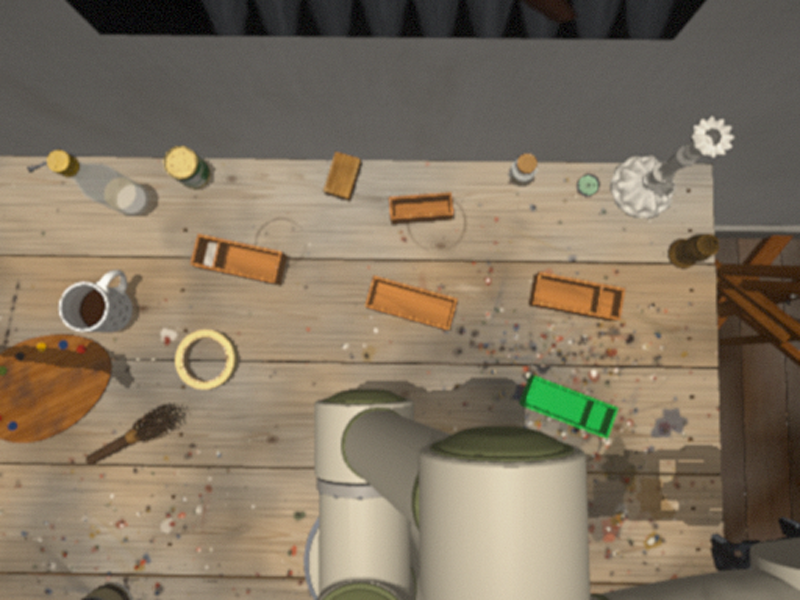

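View pics/side0.png

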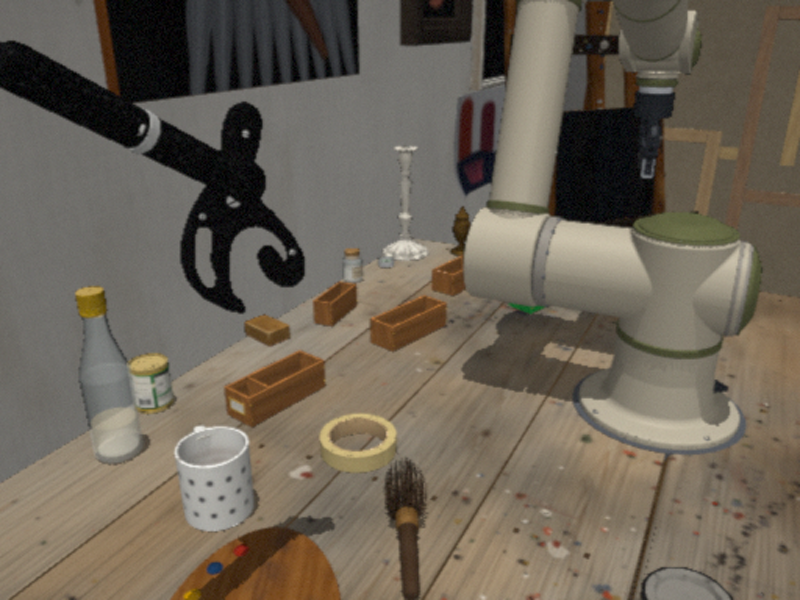

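```bash
python3 - <<'E'
import cv2,pickle,numpy as np
I=pickle.load(open("c0.pkl","rb"))["top"]["img"]
def cr(u,v):
    return cv2.resize(I[v:v+60,u:u+80],(400,300),interpolation=cv2.INTER_CUBIC)
o=[(112,136),(328,160),(223,164),(229,103)]
p=[cr(*a) for a in o]
cv2.imwrite("pics/m1.png",np.vstack([np.hstack(p[:2]),np.hstack(p[2:])]))
E
```

```text
(no output)
```

View pics/m1.png

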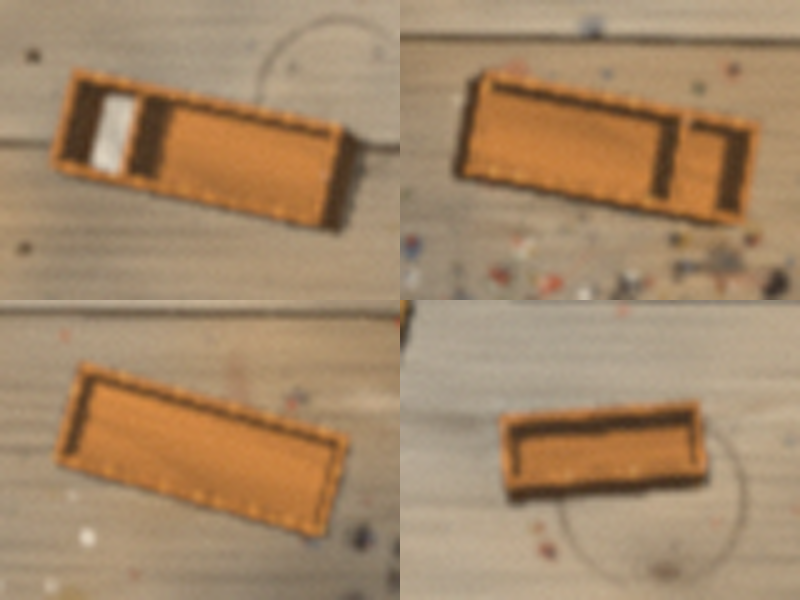

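Candidates (800x600 top view): (237,260) has the eraser in its left pocket, so it is the bottom tray. (577,297) is brown with a divider and an empty pocket at right, so it is the middle tray. (570,405) is the green look-alike, to be left alone. (412,304) is long with no divider, so it is the top tray. (421,208) is the short narrow one. The crop confirms all of these.

```bash
cat > h.py <<'E'
import numpy as np
from scipy.optimize import least_squares
def ray(c,u,v,z):
    d=c["R"].T@np.linalg.solve(c["K"],[u,v,1]); o=-c["R"].T@c["t"]
    return (o+d*(z-o[2])/d[2])[:2]
def fit(P,L=150,W=56):
    # P: corners world, order: +x+y, +x-y, -x-y, -x+y -> centre, yaw
    P=np.array(P); Q=np.array([[L,W],[L,-W],[-L,-W],[-L,W]])/2
    H=(P-P.mean(0)).T@Q
    a=np.arctan2(H[1,0]-H[0,1],H[0,0]+H[1,1]); R=np.array([[np.cos(a),-np.sin(a)],[np.sin(a),np.cos(a)]])
    return P.mean(0),np.degrees(a),np.linalg.norm(P-P.mean(0)-Q@R.T,axis=1)
E
python3 - <<'E'
import pickle,numpy as np
from h import *
c=pickle.load(open("c0.pkl","rb"))["top"]
print("cam",-c["R"].T@c["t"])
# image: TL,TR,BR,BL ; world +x is image up, +y image left
d={"bot":((112,136),[(76,71),(346,128),(325,223),(55,170)]),
"mid":((328,160),[(85,75),(357,122),(342,220),(70,172)]),
"top":((223,164),[(82,66),(348,137),(323,237),(57,162)]),
"nar":((229,103),[(103,118),(297,104),(305,178),(111,195)])}
for n,(o,p) in d.items():
    w=[ray(c,(a+.5)/5-.5+o[0],(b+.5)/5-.5+o[1],48) for a,b in p]
    # +x to image-left for bot (pocket left), image-right for mid
    TL,TR,BR,BL=w
    P=[BL,TL,TR,BR] if n!="mid" else [TR,BR,BL,TL]
    print(n,*fit(P,*((110,40) if n=="nar" else (150,56))))
E
```

```text
cam [ 365.35131856  -65.49798708 1068.06090908]
bot [513.72137435 242.41333667] 79.28256711583794 [1.47845803 0.60042071 2.10794927 1.82471227]
mid [ 457.12970594 -341.46499983] -99.25871816868398 [2.55127061 2.76776438 2.87647774 2.65660173]
top [441.06089576 -57.14582743] 75.50379418412267 [2.761251   1.81254157 2.28170393 1.31992397]
nar [606.89118297 -71.99711146] 95.48623391909936 [3.23363009 2.49760507 2.95694211 2.27767811]
```

```bash
python3 -m handwheel '[[[-1,0.66,0.335,-0.16,0.83],[-1,0.66,0.335,-0.16,0.83],[-1,0.66,0.335,-0.16,0.83],[-1,0.66,0.335,-0.16,0.83],[-1,0.66,0.335,-0.16,0.83],[-1,0.66,0.335,-0.16,0.83],[-1,0.66,0.335,-0.16,0.83],[-1,0.66,0.335,-0.16,0.83],[-1,0.66,0.335,-0.16,0.83],[-1,0.66,0.335,-0.16,0.83]]]' 60; python3 -m handwheel '[[[-1,0,0,0,0],[-1,0,0,0,0]]]'; python3 - <<'E'
from rig import ctrl, optics
import cv2, pickle
c=optics.capture("wrist"); pickle.dump(c,open("w1.pkl","wb")); cv2.imwrite("pics/w1.png",cv2.resize(c["img"],(800,600),interpolation=cv2.INTER_CUBIC))
E
```

```text
time_s: 1.1
eef_pos: [458.9, -340.7, 150.6]
ee_rot: [-0.0, 0.762, 0.648, -0.0]
force: [0.3, -0.7, 0.7]
grip_width: 1.0
grip_force: 0.0
time_s: 1.3
eef_pos: [457.8, -341.3, 150.8]
ee_rot: [-0.001, 0.763, 0.646, -0.0]
force: [0.5, -0.7, -0.1]
grip_width: 1.003
grip_force: 0.0
```

View pics/w1.png

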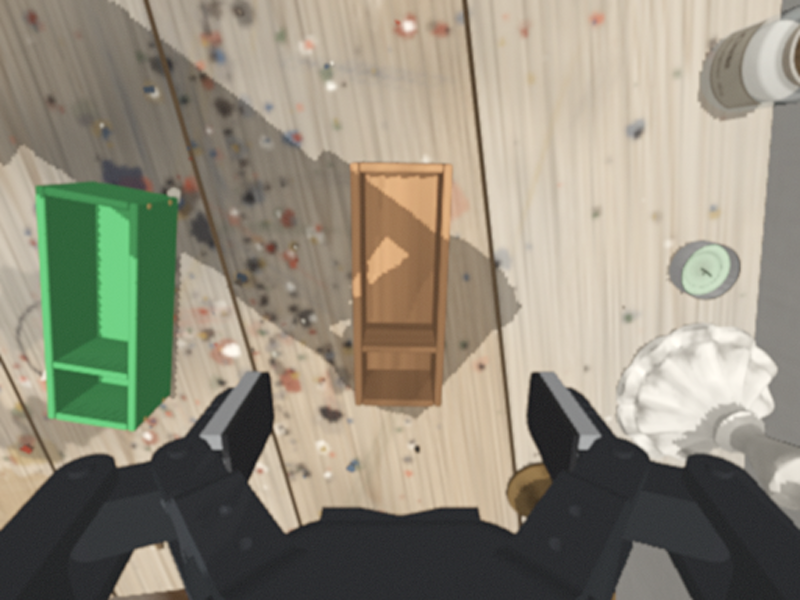

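Wrist view: the brown middle tray has rim corners at about (351,163), (451,163), (441,405) and (355,405), with the pocket at the lower end. The green look-alike is at left, clear of the fingers.

```bash
python3 - <<'E'
import pickle
from h import *
c=pickle.load(open("w1.pkl","rb")); s=1.5625
g=lambda a,b:ray(c,(a+.5)/s-.5,(b+.5)/s-.5,48)
print(-c["R"].T@c["t"]); print(fit([g(441,405),g(355,405),g(351,163),g(451,163)]))
from rig import ctrl
q=ctrl.sense()["ee_rot"]; print(np.degrees(2*np.arctan2(q[2],q[1]))-90, ctrl.sense()["joints"])
E
```

```text
[ 469.89214881 -266.44411229  294.74298893]
(array([ 456.72875406, -342.44678836]), np.float64(-100.11950973223308), array([0.70720233, 0.16873838, 1.13645226, 0.757158  ]))
-9.56896408645406 [-8.46911346e-01  4.84177785e-01  1.46559574e+00 -2.92411319e-04
  1.19231246e+00 -6.79793300e-01]
```

```bash
python3 -m handwheel '[[[-1,-0.02,-0.02,-0.5,-0.07],[-1,0,0,-0.5,0],[-1,0,0,-0.5,0],[-1,0,0,-0.5,0],[-1,0,0,-0.5,0],[-1,0,0,-0.27,0],[-1,0,0,0,0],[-1,0,0,0,0]]]' 50; python3 -m handwheel '[[[1,0,0,0,0],[1,0,0,0,0],[1,0,0,0,0],[1,0,0,0,0],[1,0,0,0,0],[1,0,0,0,0],[1,0,0,0,0],[1,0,0,0,0]]]'
```

```text
time_s: 2.15
eef_pos: [456.8, -343.5, 13.8]
ee_rot: [0.001, 0.767, 0.642, -0.0]
force: [0.1, -0.4, -0.2]
grip_width: 0.997
grip_force: 0.0
time_s: 2.95
eef_pos: [457.2, -343.2, 14.0]
ee_rot: [0.001, 0.766, 0.642, -0.0]
force: [0.4, -0.8, 6.1]
grip_width: 0.649
grip_force: 54.0
```

```bash
python3 -m handwheel '[[[1,0,0,0.1,0],[1,0,0,0.3,0],[1,0,0,0.6,0],[1,0,0,0.8,0],[1,0,0,0.8,0],[1,0,0,0.6,0],[1,0,0,0.4,0],[1,0,0,0.2,0],[1,0,0,0,0]]]'; python3 -m handwheel '[[[1,0.05,0.4,0,0],[1,0.1,0.8,0,0],[1,0.12,0.9,0,0],[1,0.12,0.9,0,0],[1,0.12,0.9,0,0],[1,0.12,0.9,0,0],[1,0.12,0.9,0,0],[1,0.1,0.8,0,0],[1,0.1,0.7,0,0],[1,0.05,0.4,0,0]]]';python3 -m handwheel '[[[1,0,0,0,0],[1,0,0,0,0]]]'; python3 - <<'E'
from rig import ctrl, optics
import cv2, pickle
c=optics.capture("wrist"); pickle.dump(c,open("w2.pkl","wb")); cv2.imwrite("pics/w2.png",cv2.resize(c["img"],(800,600),interpolation=cv2.INTER_CUBIC))
E
```

```text
time_s: 3.85
eef_pos: [456.9, -342.9, 203.6]
ee_rot: [0.001, 0.766, 0.642, 0.0]
force: [-0.8, -0.2, -1.4]
grip_width: 0.646
grip_force: 53.5
time_s: 4.85
eef_pos: [506.1, 39.8, 201.3]
ee_rot: [-0.001, 0.766, 0.643, -0.001]
force: [0.8, -0.9, -1.3]
grip_width: 0.648
grip_force: 53.5
time_s: 5.05
eef_pos: [506.3, 37.2, 201.7]
ee_rot: [-0.001, 0.766, 0.643, -0.001]
force: [-0.9, -0.1, -1.2]
grip_width: 0.645
grip_force: 53.5
```

View pics/w2.png

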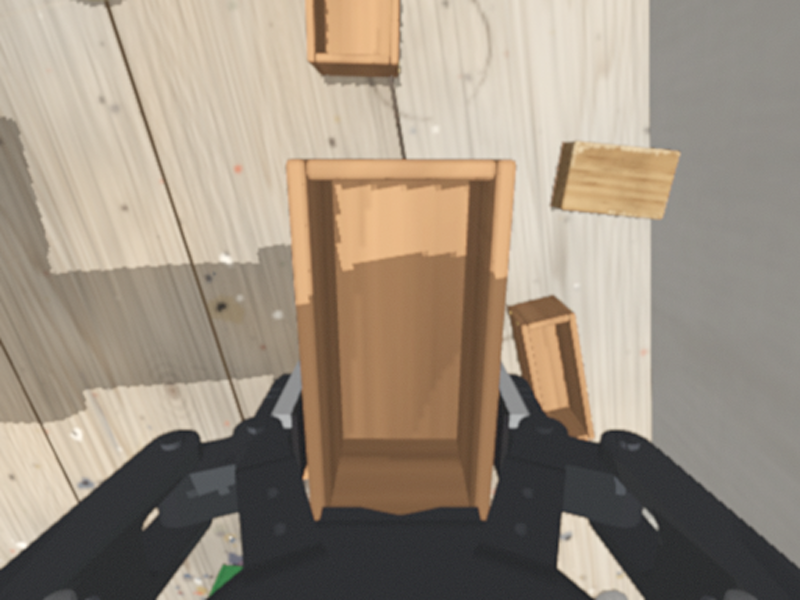

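The held tray fills the centre, and the bottom tray's near end is only partly visible, with rim corners at about (308,62) and (399,66). I'll move on 80 mm for a fuller view.

```bash
python3 -m handwheel '[[[1,0,0.4,0,0],[1,0,0.6,0,0],[1,0,0.4,0,0],[1,0,0.2,0,0],[1,0,0,0,0],[1,0,0,0,0]]]'; python3 - <<'E'
from rig import ctrl, optics
import cv2, pickle
c=optics.capture("wrist"); pickle.dump(c,open("w3.pkl","wb")); cv2.imwrite("pics/w3.png",cv2.resize(c["img"][:150,130:330],(800,600),interpolation=cv2.INTER_CUBIC))
E
```

```text
time_s: 5.7
eef_pos: [506.8, 116.2, 202.6]
ee_rot: [0.0, 0.767, 0.642, -0.0]
force: [-0.1, -0.7, -1.0]
grip_width: 0.646
grip_force: 53.5
```

View pics/w3.png

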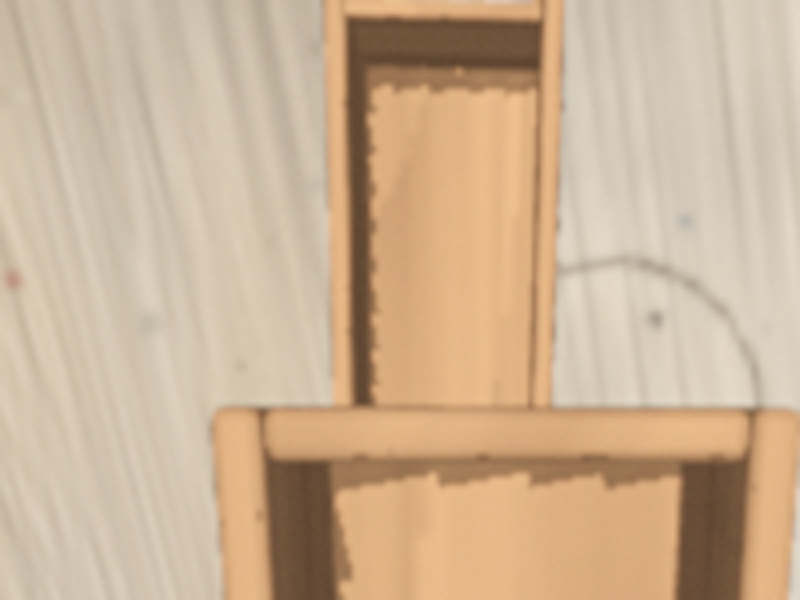

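```bash
python3 - <<'E'
import pickle
from h import *
c=pickle.load(open("w3.pkl","rb"))
g=lambda a,b,z=48:ray(c,(a+.5)/4-.5+130,(b+.5)/4-.5,z)
an=lambda p,q:np.degrees(np.arctan2(*(q-p)[::-1]))
L0,L1,R0,R1=g(326,0),g(333,400),g(562,0),g(551,400)
print("yaws",an(L1,L0),an(R1,R0),"div yaw",an(g(347,20),g(540,20)),"widths",np.linalg.norm(L0-R0),np.linalg.norm(L1-R1))
yaw=np.radians((an(L1,L0)+an(R1,R0))/2); x=np.array([np.cos(yaw),np.sin(yaw)]);y=np.array([-x[1],x[0]])
m=(L0+L1+R0+R1)/4; near=g(443,20); 
cen=m+x*((near-m)@x)-33*x
print("bottom centre",cen,"target mid",cen-40*x, "top cam est gives",np.array([506.3,203.1]))
z=236.6
A,B=g(213,410,z),g(797,410,z); print("held end centre",(A+B)/2,"width",np.linalg.norm(A-B),"end yaw",an(A,B))
print("held centre",(A+B)/2-75*x)
print("left edge yaw",an(g(225,600,z),g(213,410,z)))
from rig import ctrl
s=ctrl.sense();q=s["ee_rot"]; print(s["eef_pos"],np.degrees(2*np.arctan2(q[2],q[1]))-90)
E
```

```text
yaws 78.28616653360658 78.92331875277007 div yaw -10.129905132340246 widths 54.6661969043005 55.648782585248796
bottom centre [514.36474197 245.36125945] target mid [506.46169405 206.14975816] top cam est gives [506.3 203.1]
held end centre [519.63194303 190.61686429] width 55.03418371793694 end yaw -10.135842780927021
held centre [504.81372818 117.09529937]
left edge yaw 79.18055550624166
[506.84571152 116.14858042 202.67973405] -10.14259790147129
```

```bash
python3 -m handwheel '[[[1,0.02,0.4,0,-0.06],[1,0,0.6,0,0],[1,0,0.5,0,0],[1,0,0.26,-0.3,0],[1,0,0,-0.6,0],[1,0,0,-0.6,0],[1,0,0,-0.5,0],[1,0,0,-0.3,0],[1,0,0,0,0],[1,0,0,0,0]]]'; python3 - <<'E'
from rig import ctrl, optics
import cv2, pickle, numpy as np
d={n:optics.capture(n) for n in("wrist","top")}; pickle.dump(d,open("w4.pkl","wb"))
w=d["wrist"]["img"][0:225,110:410]
cv2.imwrite("pics/w4.png",cv2.resize(w,(800,600),interpolation=cv2.INTER_CUBIC))
print(ctrl.sense()["eef_pos"],d["wrist"]["K"],-d["wrist"]["R"].T@d["wrist"]["t"],d["wrist"]["R"])
E
```

```text
time_s: 6.75
eef_pos: [508.3, 204.7, 88.4]
ee_rot: [0.0, 0.769, 0.639, 0.0]
force: [0.1, -1.1, -1.5]
grip_width: 0.645
grip_force: 53.5
[508.48133037 205.01510441  88.9693811 ] [[278.68285745   0.         255.7669529 ]
 [  0.         278.68285745 187.95211994]
 [  0.           0.           1.        ]] [521.57621199 279.34630993 232.3268659 ] [[ 0.98286938 -0.18429963  0.00119347]
 [-0.17628954 -0.93822345  0.29775619]
 [-0.05375662 -0.29286584 -0.9546412 ]]
```

View pics/w4.png

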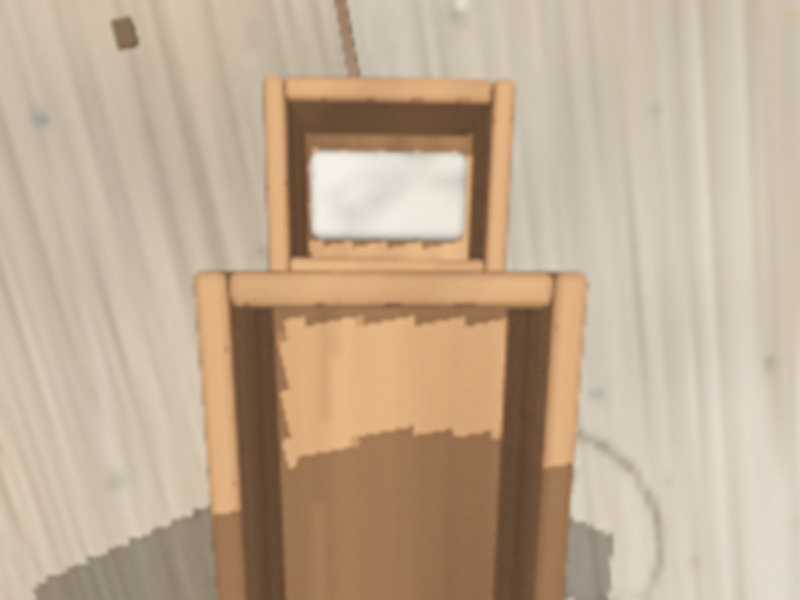

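Wrist view: the held tray's end edge lies along y≈272 (x 196 to 586). Beyond it are the divider's far edge at y≈259, the eraser, and the bottom tray's far rim edge at y≈78 (x 264 to 514).

```bash
python3 - <<'E'
import pickle
from h import *
c=pickle.load(open("w4.pkl","rb"))["wrist"]; s=8/3
g=lambda a,b,z=48:ray(c,(a+.5)/s-.5+110,(b+.5)/s-.5,z)
an=lambda p,q:np.degrees(np.arctan2(*(q-p)[::-1]))
L0,R0,L1,R1=g(264,78),g(514,78),g(270,266),g(505,266)
print("sides",an(L1,L0),an(R1,R0),"end",90+an(L0,R0),"w",np.linalg.norm(L0-R0),np.linalg.norm(L1-R1))
yaw=np.radians(79.3); x=np.array([np.cos(yaw),np.sin(yaw)])
e=(L0+R0)/2; print("by end: bottom centre",e-75*x,"by divider",g(388,259)-37*x,"len check",(e-g(388,259))@x,"(38)")
A,B=g(196,272,122.7),g(586,272,122.7)
print("held centre",(A+B)/2-75*x,"w",np.linalg.norm(A-B),"yaw",90+an(A,B))
from rig import ctrl
st=ctrl.sense();q=st["ee_rot"]; print(st["eef_pos"],np.degrees(2*np.arctan2(q[2],q[1]))-90)
t=(e+g(388,259)-112*x)/2-40*x; h=(A+B)/2-75*x
print("target",t,"rel along,across",(t-h)@x,(t-h)@np.array([-x[1],x[0]]), "dxy",t-h)
E
```

```text
sides 78.5541463409737 79.15221068787328 end 79.39470726008764 w 55.14102341400974 55.55345867562962
by end: bottom centre [515.21441224 245.41699556] by divider [515.03120798 245.50414034] len check 37.948385338210684 (38)
held centre [507.94590875 205.35506702] w 54.95878213912378 yaw 79.3795433041494
[508.48133037 205.01510441  88.9693811 ] -10.585295579444022
target [507.69614549 206.15605609] rel along,across 0.7406894131310939 0.3941374989387889 dxy [-0.24976325  0.80098907]
```

```bash
python3 -m handwheel '[[[1,-0.005,0.016,-0.2,0],[1,0,0,-0.2,0],[1,0,0,-0.07,0],[1,0,0,0,0],[1,0,0,-0.03,0],[1,0,0,0,0],[1,0,0,0,0]]]'
```

```text
time_s: 7.55
eef_pos: [507.6, 206.1, 63.0]
ee_rot: [0.0, 0.769, 0.639, 0.0]
force: [0.2, -0.7, -1.8]
grip_width: 0.648
grip_force: 53.5
```

```bash
python3 -m handwheel '[[[1,0,0,-0.02,0],[1,0,0,0,0],[1,0,0,0,0]]]'; python3 -m handwheel '[[[1,0,0,-0.02,0],[1,0,0,0,0],[1,0,0,0,0]]]'
```

```text
time_s: 7.85
eef_pos: [507.7, 206.1, 62.0]
ee_rot: [0.0, 0.769, 0.639, 0.0]
force: [-0.6, 0.1, -0.2]
grip_width: 0.644
grip_force: 53.6
time_s: 8.15
eef_pos: [507.7, 206.2, 62.0]
ee_rot: [0.0, 0.769, 0.639, 0.0]
force: [-5.0, -0.9, 9.6]
grip_width: 0.647
grip_force: 54.8
```

```bash
python3 -m handwheel '[[[0,0,0,0,0],[-0.4,0,0,0,0],[-1,0,0,0,0],[-1,0,0,0,0],[-1,0,0,0,0],[-1,0,0,0,0]]]'; python3 -m handwheel '[[[-1,0,0,0.2,0],[-1,0,0,0.5,0],[-1,0,0,0.7,0],[-1,0,0,0.7,0],[-1,0,0,0.5,0],[-1,0,0,0.2,0],[-1,0,0,0,0],[-1,0,0,0,0]]]'; python3 - <<'E'
from rig import ctrl, optics
import cv2, pickle, numpy as np
d={n:optics.capture(n) for n in("wrist","top","side")}; pickle.dump(d,open("w5.pkl","wb"))
a=cv2.resize(d["wrist"]["img"][0:384,100:400],(469,600),interpolation=cv2.INTER_CUBIC)
b=cv2.resize(d["side"]["img"][210:290,135:219],(331,300),interpolation=cv2.INTER_CUBIC)
cv2.imwrite("pics/w5.png",np.hstack([a,np.vstack([b,b*0])]))
E
```

```text
time_s: 8.75
eef_pos: [507.5, 206.0, 60.7]
ee_rot: [-0.0, 0.769, 0.639, -0.0]
force: [-0.3, 0.3, 0.5]
grip_width: 1.0
grip_force: 0.0
time_s: 9.55
eef_pos: [507.0, 206.0, 199.6]
ee_rot: [-0.0, 0.769, 0.639, -0.001]
force: [0.1, 0.1, -0.1]
grip_width: 1.001
grip_force: 0.0
```

View pics/w5.png

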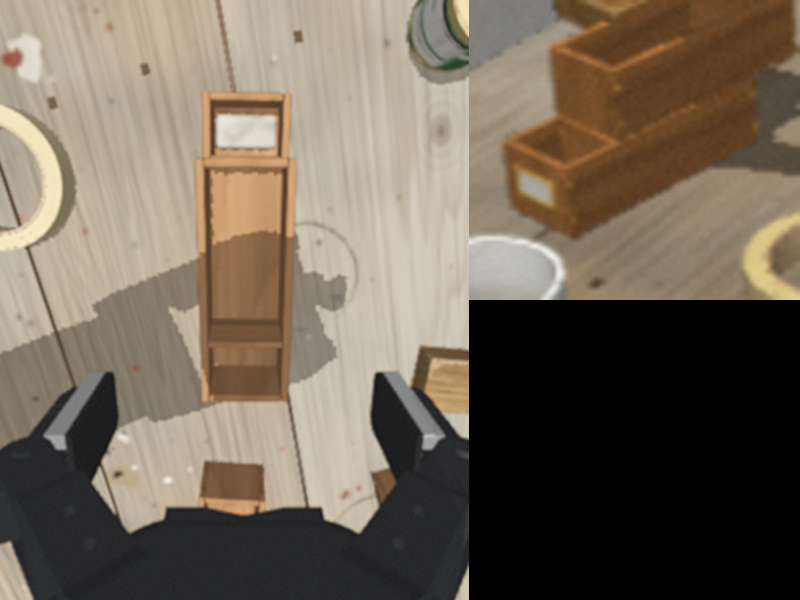

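Wrist and side views: the middle tray sits level and in line. Its end (left panel, y≈160) lies on the divider, the eraser pocket is open, and its own pocket sticks out on the near side. Next is the top tray.

```bash
python3 -m handwheel '[[[-1,-0.1,-0.4,0,-0.07],[-1,-0.17,-0.7,0,-0.07],[-1,-0.19,-0.75,0,-0.07],[-1,-0.19,-0.75,0,-0.07],[-1,-0.19,-0.75,0,-0.07],[-1,-0.19,-0.75,0,-0.07],[-1,-0.18,-0.75,0,-0.05],[-1,-0.1,-0.4,0,-0.05],[-1,0,0,0,0],[-1,0,0,0,0]]]'; python3 - <<'E'
from rig import ctrl, optics
import cv2, pickle
from h import *
c=optics.capture("wrist"); pickle.dump(c,open("w6.pkl","wb"))
s=ctrl.sense();q=s["ee_rot"]; print(s["eef_pos"],np.degrees(2*np.arctan2(q[2],q[1]))-90)
# orange mask around expected tray, extreme rim
hsv=cv2.cvtColor(c["img"],cv2.COLOR_BGR2HSV)
m=((hsv[...,0]<18)&(hsv[...,1]>85)&(hsv[...,2]>40)).astype(np.uint8)
m=cv2.morphologyEx(m,cv2.MORPH_OPEN,np.ones((3,3)))
for k in cv2.findContours(m,cv2.RETR_EXTERNAL,cv2.CHAIN_APPROX_NONE)[0]:
    if cv2.contourArea(k)>1500:
        r=cv2.minAreaRect(k); b=cv2.boxPoints(r); w=np.array([ray(c,*p,48) for p in b])
        print(r,w.mean(0),[(np.linalg.norm(w[i]-w[i-1]).round(1),np.degrees(np.arctan2(*(w[i]-w[i-1])[::-1])).round(1)) for i in range(4)])
E
```

```text
time_s: 10.7
eef_pos: [441.9, -56.2, 200.4]
ee_rot: [-0.0, 0.792, 0.61, -0.0]
force: [-0.4, 0.2, -0.1]
grip_width: 1.001
grip_force: 0.0
[441.99671155 -55.7044137  200.44202093] -14.689964385802256
((256.5, 169.0), (132.0, 53.0), 90.0) [442.08728154 -56.46919381] [(np.float64(148.5), np.float64(73.7)), (np.float64(53.9), np.float64(-14.8)), (np.float64(148.5), np.float64(-103.1)), (np.float64(62.3), np.float64(165.2))]
((404.423095703125, 145.11538696289062), (104.33377075195312, 55.69697570800781), 78.69007110595703) [602.17835631 -69.30727088] [(np.float64(116.1), np.float64(93.4)), (np.float64(54.5), np.float64(-3.7)), (np.float64(115.6), np.float64(-83.5)), (np.float64(60.6), np.float64(177.6))]
```

```bash
python3 -m handwheel '[[[-1,0,0,-0.4,0],[-1,0,0,-0.7,0],[-1,0,0,-0.7,0],[-1,0,0,-0.7,0],[-1,0,0,-0.6,0],[-1,0,0,-0.4,0],[-1,0,0,-0.23,0],[-1,0,0,0,0],[-1,0,0,0,0]]]'; python3 -m handwheel '[[[1,0,0,0,0],[1,0,0,0,0],[1,0,0,0,0],[1,0,0,0,0],[1,0,0,0,0],[1,0,0,0,0],[1,0,0,0,0],[1,0,0,0,0]]]'
```

```text
time_s: 11.65
eef_pos: [442.5, -56.2, 14.9]
ee_rot: [0.0, 0.792, 0.611, 0.0]
force: [1.1, -0.3, -0.4]
grip_width: 0.999
grip_force: 0.0
time_s: 12.45
eef_pos: [442.5, -56.6, 15.2]
ee_rot: [0.001, 0.792, 0.611, 0.0]
force: [0.1, 0.5, 6.0]
grip_width: 0.645
grip_force: 53.5
```

```bash
python3 -m handwheel '[[[1,0,0,0.1,0],[1,0,0,0.3,0],[1,0,0,0.6,0],[1,0,0,0.8,0],[1,0,0,0.8,0],[1,0,0,0.6,0],[1,0,0,0.4,0],[1,0,0,0.2,0],[1,0,0,0,0]]]'; python3 -m handwheel '[[[1,0.1,0.4,0,0.06],[1,0.15,0.6,0,0.07],[1,0.18,0.7,0,0.07],[1,0.18,0.7,0,0.07],[1,0.18,0.7,0,0.07],[1,0.17,0.7,0,0.07],[1,0.15,0.6,0,0.06],[1,0.08,0.3,0,0.04],[1,0.04,0.16,0,0],[1,0,0,0,0]]]'; python3 -m handwheel '[[[1,0,0,-0.3,0],[1,0,0,-0.5,0],[1,0,0,-0.45,0],[1,0,0,-0.2,0],[1,0,0,0,0],[1,0,0,0,0],[1,0,0,0,0]]]'; python3 - <<'E'
from rig import ctrl, optics
import cv2, pickle, numpy as np
c=optics.capture("wrist"); pickle.dump(c,open("w7.pkl","wb"))
cv2.imwrite("pics/w7.png",cv2.resize(c["img"][0:195,125:385],(800,600),interpolation=cv2.INTER_CUBIC))
s=ctrl.sense();q=s["ee_rot"]; print(s["eef_pos"],np.degrees(2*np.arctan2(q[2],q[1]))-90)
E
```

```text
time_s: 13.35
eef_pos: [442.2, -56.5, 205.1]
ee_rot: [0.001, 0.792, 0.611, 0.0]
force: [-0.1, -0.4, -1.4]
grip_width: 0.644
grip_force: 53.2
time_s: 14.35
eef_pos: [503.3, 186.5, 203.6]
ee_rot: [-0.0, 0.77, 0.639, -0.001]
force: [-0.3, -0.0, -1.4]
grip_width: 0.645
grip_force: 53.2
time_s: 15.05
eef_pos: [504.1, 186.4, 133.0]
ee_rot: [0.001, 0.77, 0.638, 0.001]
force: [-0.1, -0.7, -0.2]
grip_width: 0.648
grip_force: 53.2
[503.98910071 186.50036166 132.85454859] -10.6440184932342
```

View pics/w7.png

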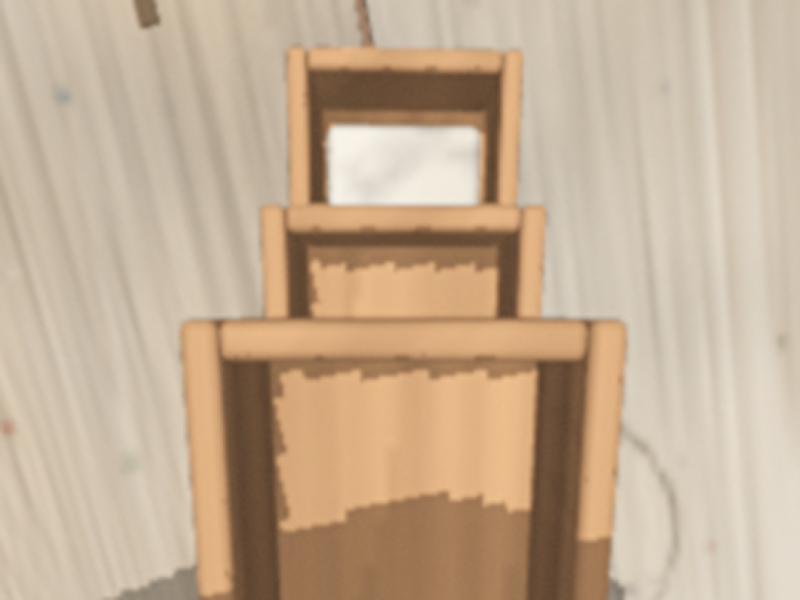

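Wrist view: the far rim edges are bottom tray y≈48 (x 288 to 522), middle tray y≈207 (x 261 to 546), and held top tray y≈321 (x 183 to 627). All three are in line.

```bash
python3 - <<'E'
import pickle
from h import *
c=pickle.load(open("w7.pkl","rb")); s=800/260
g=lambda a,b,z:ray(c,(a+.5)/s-.5+125,(b+.5)/s-.5,z)
an=lambda p,q:90+np.degrees(np.arctan2(*(q-p)[::-1]))
yaw=np.radians(79.35); x=np.array([np.cos(yaw),np.sin(yaw)]); y=np.array([-x[1],x[0]])
P={}
for n,(a,b,v,z) in {"bot":(288,522,48,48),"mid":(261,546,207,96),"held":(183,627,321,165.7)}.items():
    A,B=g(a,v,z),g(b,v,z); P[n]=(A+B)/2-75*x; print(n,P[n],np.linalg.norm(A-B),an(A,B))
for n,t in (("bot",P["bot"]),("mid",P["mid"]+40*x)):
    d=t-P["held"]; print(n,"shift dxy",d,"along/across",d@x,d@y)
d=P["mid"]-P["bot"]; print("mid rel bot",d@x,d@y)
E
```

```text
bot [515.2901777  245.32125193] 54.85486123526991 79.37270412808262
mid [507.49600763 206.50955086] 55.488701349129 79.35058620792309
held [503.68814386 186.25387039] 55.160061546044815 79.33329086366172
bot shift dxy [11.60203384 59.06738154] along/across 60.194074122592426 -0.4859955212279906
mid shift dxy [11.20022591 59.56665835] along/across 60.610492872868825 0.001161920784952593
mid rel bot -39.58358124972358 0.48715744201290195
```

```bash
python3 -m handwheel '[[[1,0.06,0.3,0,0],[1,0.08,0.4,0,0],[1,0.06,0.3,0,0],[1,0.026,0.186,0,0],[1,0,0,-0.15,0],[1,0,0,-0.15,0],[1,0,0,-0.06,0],[1,0,0,0,0],[1,0,0,0,0]]]'; python3 -m handwheel '[[[1,0,0,-0.03,0],[1,0,0,0,0],[1,0,0,0,0]]]'; python3 -m handwheel '[[[1,0,0,-0.02,0],[1,0,0,0,0],[1,0,0,0,0]]]'
```

```text
time_s: 16.0
eef_pos: [514.9, 245.5, 113.9]
ee_rot: [0.0, 0.77, 0.638, -0.0]
force: [-0.1, -0.6, -1.0]
grip_width: 0.65
grip_force: 53.2
time_s: 16.3
eef_pos: [514.8, 245.8, 112.4]
ee_rot: [0.0, 0.77, 0.638, 0.0]
force: [0.2, 0.6, -1.2]
grip_width: 0.646
grip_force: 53.2
time_s: 16.6
eef_pos: [514.8, 245.9, 111.3]
ee_rot: [-0.0, 0.77, 0.639, -0.0]
force: [-0.0, 0.9, -0.4]
grip_width: 0.648
grip_force: 53.2
```

```bash
python3 -m handwheel '[[[1,0.005,0,-0.01,0],[1,0,0,0,0],[1,0,0,0,0]]]'; python3 -m handwheel '[[[0,0,0,0,0],[-0.4,0,0,0,0],[-1,0,0,0,0],[-1,0,0,0,0],[-1,0,0,0,0],[-1,0,0,0,0]]]'; python3 -m handwheel '[[[-1,0,0,0.2,0],[-1,0,0,0.5,0],[-1,0,0,0.7,0],[-1,0,0,0.7,0],[-1,0,0,0.5,0],[-1,0,0,0.2,0],[-1,0,0,0,0],[-1,0,0,0,0]]]'; python3 - <<'E'
from rig import ctrl, optics
import cv2, pickle, numpy as np
d={n:optics.capture(n) for n in("wrist","side")}; pickle.dump(d,open("w8.pkl","wb"))
a=cv2.resize(d["wrist"]["img"][0:384,100:400],(469,600),interpolation=cv2.INTER_CUBIC)
b=cv2.resize(d["side"]["img"][190:290,135:245],(331,300),interpolation=cv2.INTER_CUBIC)
cv2.imwrite("pics/w8.png",np.hstack([a,np.vstack([b,b*0])]))
E
```

```text
time_s: 16.9
eef_pos: [515.0, 245.9, 111.3]
ee_rot: [-0.0, 0.77, 0.639, 0.0]
force: [-1.7, -0.5, 5.5]
grip_width: 0.648
grip_force: 53.7
time_s: 17.5
eef_pos: [515.1, 245.9, 110.7]
ee_rot: [-0.0, 0.77, 0.639, 0.0]
force: [0.2, -0.1, 0.6]
grip_width: 0.999
grip_force: 0.0
time_s: 18.3
eef_pos: [514.6, 245.7, 249.5]
ee_rot: [-0.0, 0.77, 0.638, -0.001]
force: [-0.1, -0.4, -0.3]
grip_width: 0.999
grip_force: 0.0
```

View pics/w8.png

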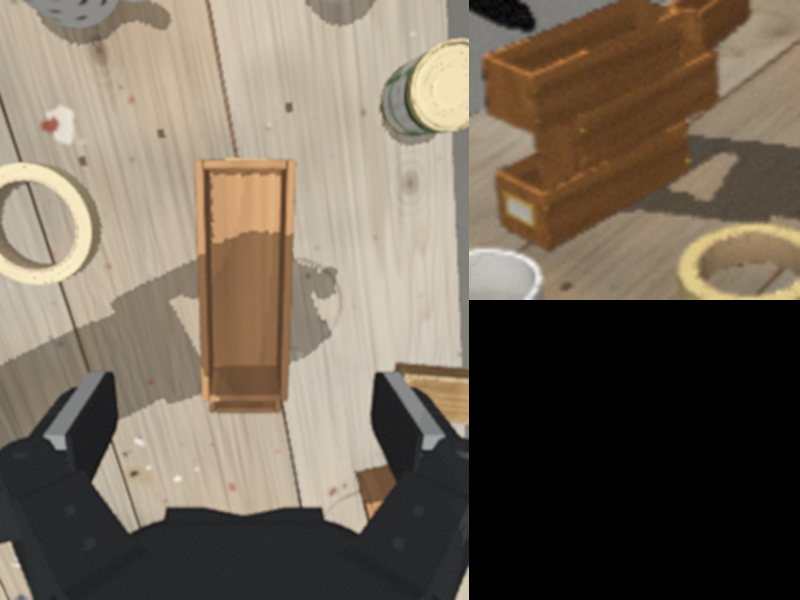

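The final views show three level, aligned trays in alternating steps. The top tray is directly over the bottom one (left panel, y 160 to 400), the middle tray's pocket end sticks out at y≈405, and the gripper is well clear.

```bash
python3 -c "
from rig import ctrl
print(ctrl.finish_job())"
```

```text
the job is handed in; nothing more can be done
None
```

Both loose trays are stacked as asked, level and in line in the final camera views, with the narrow tray and the green look-alike never touched; the job is handed in at about 18.5 s, and the interface returned no verdict.

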